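Push the slide case home in the scanner's loading corner

TASK

With the fingertips, push the blue slide case across the table until its long side lies flat against the long aluminium rail of the slide scanner's loading corner, and only then push it along the rail until it is fully home against the red end stop. Only push it: never lift or tip it, leave the other things on the table where they stand, and leave the case resting squared up in the corner.

Things in the scene. Friction and masses are not known exactly. Their poses are not given: they have to be found in the camera images.
- loading_corner: White slide scanner, fixed, with a loading corner of two low stops at right angles. Origin: inside corner where the stop faces meet, at table height; z up. Its yaw is within 0.2 rad of the world's. The case fully home has its origin at x -55, y -75, z 0 mm here, its x axis parallel to this x. The scanner's body, 150 mm high, fills y 45 to 245, x -175 to 25 mm behind the red stop.
- rail_mid (a point): Middle of the long aluminium rail's face, on the table, same axes as the loading corner. Rail 20 mm high, 12 mm thick; its face is the corner's plane x = 0, from y = 0 to y = -330 mm; the case comes from the x < 0 side and is pushed toward +x.
- stop_mid (a point): Middle of the red end stop's face, on the table, same axes as the loading corner. Stop 20 mm high, 12 mm thick; its face is the corner's plane y = 0, from x = 0 to x = -150 mm; the case comes from the y < 0 side, along the rail toward +y.
- slide_case: Closed blue case for microscope slides, clear lid, five slides seen inside: a plain rigid block 110 (its x) by 150 (its y) by 30 mm high, about 0.45 kg, too wide to grip; needs 2 to 8 N to slide. Origin: centre of its underside, z up. It starts in front of the long rail, 30 to 100 mm off it and 100 to 200 mm short of the end stop, turned up to 0.4 rad from the rail.
- petri_dish: Shallow clear glass dish, 84 mm across, 16 mm high, on the table in front of the corner's mouth. Origin: centre of its underside. Leave alone.
- amber_bottle: Small brown glass bottle with black cap, 36 mm across, 75 mm high. Origin: centre of its underside. Leave alone.
- green_bottle: Small green glass bottle with white cap, 36 mm across, 75 mm high. Origin: centre of its underside. Leave alone.
- stain_tin: Round aluminium tin, 60 mm across, 35 mm high. Origin: centre of its underside. Leave alone.
- specimen_jar: White jar with red cap, 56 mm across, 65 mm high, in front of the scanner. Origin: centre of its underside. Leave alone.
There are look-alikes about, which are no part of the job. Of the things that look like the slide_case, take the one that is farthest from the robot's base at the start.

How it is judged:
By the outcome, as a careful person would: the job done as asked, in the order asked, and still so for the second after the job is handed in, with the robot touching nothing.
It also fails if it takes over 54 s, if anything falls off the work surface, if the arm or the gripper's body presses on something with over 40 N, if the wrist force passes 120 N, or if a joint passes its speed limit or range.

ROBOT

A 7-joint arm with a two-finger parallel gripper is mounted at the origin on the work surface. World frame = base frame: x ahead of the robot, y to its left, z up, the work surface at z = 0. Lengths are in m, angles in degrees, forces in N, time in s.
With the tool pointing down it reaches from about 0.425 to 0.875 m from the base axis. Payload 4.7 kg.
Tool frame: the origin (TCP) lies on the mounting face of the last link; the fingertips stand tcp_to_tips ahead of it and the grasp point (between the pads) lies 164 mm ahead of it (tcp_to_tips is the distance from the TCP to the fingertips, in m); z points along the fingers, y is the line along which they close (so a half turn about z gives the same grasp; the last joint's range is limited). The gripper opens to 87 mm and grips with 3 to 60 N. Pads are 19 mm wide; open, the fingers measure 117 mm over their backs; the gripper's body (75 mm by 190 mm) begins 51 mm behind the grasp point.
Start: joints at [0.808, 18.392, -4.016, 83.108, 1.295, 78.541, -3.26], TCP at [0.65, -0, 0.405] pointing down, gripper open.
Joint ranges: [-163.93, 163.93], [-17.29, 119.83], [-79.2, 71.16], [3.27, 140.29], [-89.18, 269.18], [5.43, 117.66], [-154.24, 154.24]. Speed limits (degrees/s): [147.25, 147.25, 180, 180, 180, 180, 180].

INTERFACE

Orientations are given as [roll, pitch, yaw] about the fixed x, y, z axes, in that order (R = Rz(yaw) Ry(pitch) Rx(roll)).
In Python, from cell import get_obs, read_camera, sign_off, tcp_to_tips gives the robot as it stands.
- The arm moves only by the tool drive_tool, never from a script. Its argument "rows" is one flat list of numbers, 7 for each row, row after row: the shift along the tool's x, y, z in m, then the turn, a rotation vector about the tool's x, y, z in rad, then the gripper command: -1 is shut, 1 is fully open, values between are in proportion. In form: [tx, ty, tz, rx, ry, rz, fingers, tx, ty, tz, rx, ry, rz, fingers, ...]. A call has 1 to 5 rows; each row shifts and turns the commanded pose from where the row before left it, along the tool's axes as they then stand; what a row does not reach is not made up. A row lasts 1/8 s, in which the tool goes at most 62.5 mm and 10.7 degrees, less where a joint would pass 70% of its speed; a pose out of reach is approached as far as the arm can. A call is refused whole if a number of a shift passes 0.0625 or a number of a turn 0.188, either way. A call with a gripper value outside its range is refused whole. The fingers move at their own pace and stop on an object; "grip_force" is the grip in N (left out, the last holds). Time passes only in rows, so rows that do not move let the fingers close. It gives the time, the measured TCP pose, the force, the opening and the grip force at its end, in the units of the state.
- get_obs(): the state, without advancing time (a new reading comes with each control period).
- read_camera(name): name is "scene" or "side" or "wrist"; returns a dict with "color" (420x560x3 uint8, blue, green, red), "fov_y" (degrees; the focal length in pixels is half the picture's height over the tangent of half this angle, whatever the lens; pixels are square), "cx", "cy" (the principal point, pixels), "cam_to_world" (4x4, takes a point from camera to world coordinates); the wrist camera has in their place "mount" (4x4, takes a point from camera to tool coordinates, whose origin is the TCP and whose axes are the flange's). Camera axes: x right, y up, looking along -z (the intrinsics and any distortion apply to the point x, -y, -z); pixel columns grow to the right and rows downward; lengths in m; the calibration is good to about 2 mm. A picture is of the moment at which its call begins: read the wrist's pose just before it. There is no depth.
- sign_off(): hands the job in; it is judged then, once.
The state is a dict: "time_s": time; "qpos": joint angles; "joint_velocities": joint speeds; "effort": joint torques, N m; "tool_pos": TCP position; "tool_rot": TCP orientation; "force": force on the tool from outside, world axes, zero at the start; "wrist_torque": the same for the moment, N m; "grip_width": finger opening in m; "grasp_force": force on a finger pad.
Only numpy, scipy, OpenCV 4.12 (cv2) and the standard library are available. Lean on these libraries where they do the work, as an engineer would, in place of code of your own. Each camera call takes 0.05 s, during which the arm holds its last target. There are 200 camera calls.

## Working session

There is one attempt and no reset: what is moved stays moved. The work goes in short steps, Python scripts to look and compute and a tool call to move; the robot and the scene stay as the last step left them, time stands still between calls to the robot, and variables do not carry over. Pictures are saved under pics/ and viewed, at most 10 in all, crops included, and the job is handed in when it is done.

Besides the shell and the picture viewer there is one more tool, called after "Call:" as a command line: name --argument value ..., lists and objects as JSON in quotes. drive_tool: Moves the arm, as the interface text tells. Its arguments: {"type":"object","properties":{"rows":{"type":"array","items":{"type":"number"}},"grip_force":{"type":"number"}},"required":["rows"]}

```bash
mkdir -p pics; ls; python3 - <<'E'
from cell import *
import cv2,numpy as np
print(tcp_to_tips,get_obs())
for n in ("scene","side"):
    c=read_camera(n); cv2.imwrite(f"pics/{n}0.png",c["color"]); print(n,{k:v for k,v in c.items() if k!="color"})
E
```

```text
pics
0.1822 {'time_s': 0.0, 'qpos': array([ 0.80637538, 18.43992835, -4.01256055, 83.17701925,  1.29303256,
       78.53948279, -3.2587652 ]), 'joint_velocities': array([ 0.03835073,  0.02222805, -0.00829882, -0.0496847 , -0.04285318,
       -0.00065984,  0.10852199]), 'effort': array([-2.58547143e-04, -4.91284704e+01, -4.03903294e-01, -3.12526345e+01,
       -6.40594075e-02,  4.37659642e-02,  1.61017233e-04]), 'tool_pos': array([ 6.49789943e-01, -3.89857860e-05,  4.03632349e-01]), 'tool_rot': array([-1.79888692e+02,  4.80054222e-03,  9.00014486e+01]), 'force': array([ 0.1614101 , -0.0987473 ,  0.62713686]), 'wrist_torque': array([-0.01186341,  0.00630519, -0.03172462]), 'grasp_force': 0.0, 'grip_width': 0.08734685426772354}
scene {'fov_y': 51.41000980214356, 'cx': 278.08756775881153, 'cy': 208.31205037671108, 'cam_to_world': array([[-7.90724899e-01, -4.46747065e-01,  4.18534580e-01,
         9.68984897e-01],
       [ 6.12171615e-01, -5.76805866e-01,  5.40870507e-01,
         5.15157796e-01],
       [-2.19110469e-04,  6.83894767e-01,  7.29580633e-01,
         8.41022673e-01],
       [ 0.00000000e+00,  0.00000000e+00,  0.00000000e+00,
         1.00000000e+00]])}
side {'fov_y': 47.79035614959367, 'cx': 282.5585342433751, 'cy': 205.1497396402913, 'cam_to_world': array([[-0.83493493,  0.43391144, -0.3385329 ,  0.16893831],
       [-0.55033037, -0.65324886,  0.52000233,  0.46877186],
       [ 0.00448872,  0.62047304,  0.78421493,  0.80677333],
       [ 0.        ,  0.        ,  0.        ,  1.        ]])}
```

View pics/scene0.png

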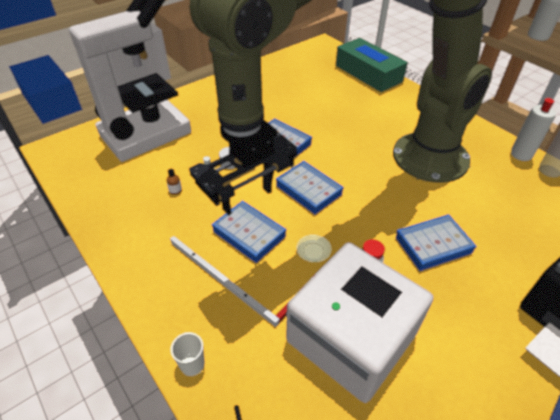

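View pics/side0.png

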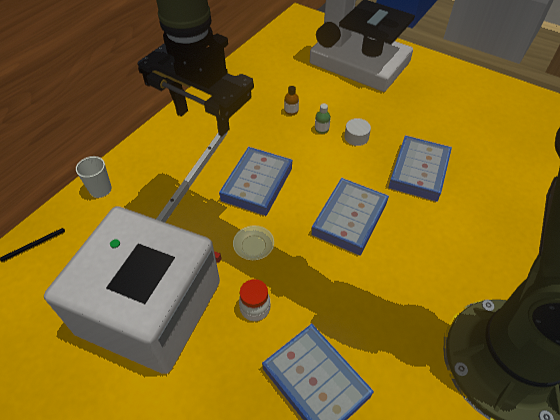

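Slide-case candidates in the scene view: (250,230), (310,186), (285,135) and (436,241). The same four in the side view are (256,180), (350,215), (420,167) and (318,375). The rail runs from scene (175,240) to (275,320), with the red stop at (283,312). The dish is at (314,248) and the jar at (373,250).

```bash
cat > h.py <<'E'
from cell import *
import cv2,numpy as np
def K(c):
    h,w=c["color"].shape[:2]; return h/2/np.tan(np.radians(c["fov_y"]/2))
def pose(c,obs=None):
    if "cam_to_world" in c: return c["cam_to_world"]
    from scipy.spatial.transform import Rotation as R
    T=np.eye(4);T[:3,:3]=R.from_euler("xyz",obs["tool_rot"],degrees=True).as_matrix();T[:3,3]=obs["tool_pos"];return T@c["mount"]
def cast(c,uv,z,obs=None):
    f=K(c);T=pose(c,obs);uv=np.atleast_2d(np.asarray(uv,float))
    d=np.c_[(uv[:,0]-c["cx"])/f,-(uv[:,1]-c["cy"])/f,-np.ones(len(uv))]@T[:3,:3].T
    return T[:3,3]+d*((z-T[2,3])/d[:,2])[:,None]
def proj(c,P,obs=None):
    f=K(c);T=pose(c,obs);p=(np.atleast_2d(P)-T[:3,3])@T[:3,:3]
    return np.c_[c["cx"]-f*p[:,0]/p[:,2],c["cy"]+f*p[:,1]/p[:,2]]
def blue(im):
    hsv=cv2.cvtColor(im,cv2.COLOR_BGR2HSV);return cv2.inRange(hsv,(100,100,40),(130,255,255))
def blobs(m,amin=300):
    cs,_=cv2.findContours(m,cv2.RETR_EXTERNAL,cv2.CHAIN_APPROX_NONE);return [c for c in cs if cv2.contourArea(c)>amin]
E
python3 - <<'E'
from h import *
np.set_printoptions(precision=4,suppress=True)
for n in ("scene","side"):
    c=read_camera(n);im=c["color"]
    print("==",n)
    for k in blobs(blue(im)):
        h=cv2.convexHull(k);a=cv2.approxPolyDP(h,4,True)[:,0]
        m=cv2.moments(h);ce=[m['m10']/m['m00'],m['m01']/m['m00']]
        print("case",np.round(ce),"ctr",cast(c,ce,.02)[0,:2],"dist",np.linalg.norm(cast(c,ce,.02)[0,:2]))
        if len(a)<9: print(np.c_[a,cast(c,a,.03)[:,:2],cast(c,a,0)[:,:2]])
    hsv=cv2.cvtColor(im,cv2.COLOR_BGR2HSV)
    red=cv2.inRange(hsv,(0,150,80),(8,255,255))|cv2.inRange(hsv,(172,150,80),(180,255,255))
    for k in blobs(red,15):
        a=cv2.approxPolyDP(cv2.convexHull(k),2,True)[:,0];print("red\n",np.c_[a,cast(c,a,.02)[:,:2]])
    x,y,w,h,s=(160,225,140,105,5) if n=="scene" else (140,100,150,170,3)
    cv2.imwrite(f"pics/{n}crop.png",cv2.resize(im[y:y+h,x:x+w],None,fx=s,fy=s,interpolation=cv2.INTER_CUBIC))
E
```

```text
== scene
case [250. 237.] ctr [ 0.6099 -0.0605] dist 0.6129228754805732
[[284.     231.       0.5386  -0.0175   0.5227  -0.0373]
 [255.     261.       0.6467   0.0123   0.6348  -0.0063]
 [218.     234.       0.6705  -0.1077   0.6595  -0.1308]
 [213.     224.       0.663   -0.1424   0.6517  -0.1667]
 [277.     225.       0.5403  -0.0432   0.5244  -0.0639]]
case [434. 242.] ctr [0.2689 0.2244] dist 0.3502320053109679
[[448.     216.       0.1832   0.1956   0.1541   0.1838]
 [474.     246.       0.2132   0.2929   0.1852   0.2847]
 [469.     253.       0.24     0.2983   0.2131   0.2902]
 [420.     269.       0.3656   0.258    0.3433   0.2485]
 [397.     238.       0.3382   0.1654   0.3149   0.1524]
 [398.     230.       0.3172   0.1499   0.2931   0.1364]]
case [310. 192.] ctr [ 0.3957 -0.0879] dist 0.4053135455130673
[[341.     189.       0.3284  -0.0393   0.3047  -0.0598]
 [313.     212.       0.4418  -0.0219   0.4223  -0.0418]
 [277.     179.       0.4392  -0.1743   0.4196  -0.1998]]
case [46. 88.] ctr [ 0.7857 -1.0408] dist 1.3040285321778027
[[ 48.      56.       0.7087  -1.2453   0.
[... 2339 characters left out ...]
2385   0.3536  -0.2658]]
case [407.   9.] ctr [ 0.6147 -0.9264] dist 1.1117931958564629
[[436.       0.       0.5557  -1.0129   0.5707  -1.0702]
 [412.      27.       0.5555  -0.8251   0.5704  -0.8751]
 [376.       2.       0.7093  -0.8951   0.7301  -0.9478]]
red
 [[265.     284.       0.4324   0.1222]
 [267.     294.       0.4176   0.1373]
 [262.     301.       0.4171   0.154 ]
 [250.     304.       0.4318   0.1709]
 [241.     300.       0.4502   0.1735]
 [240.     290.       0.4639   0.1581]
 [244.     283.       0.4664   0.1422]
 [259.     280.       0.4467   0.1215]]
red
 [[214.     252.       0.5561   0.1193]
 [219.     253.       0.5465   0.1157]
 [217.     258.       0.5426   0.1269]]
```

View pics/scenecrop.png

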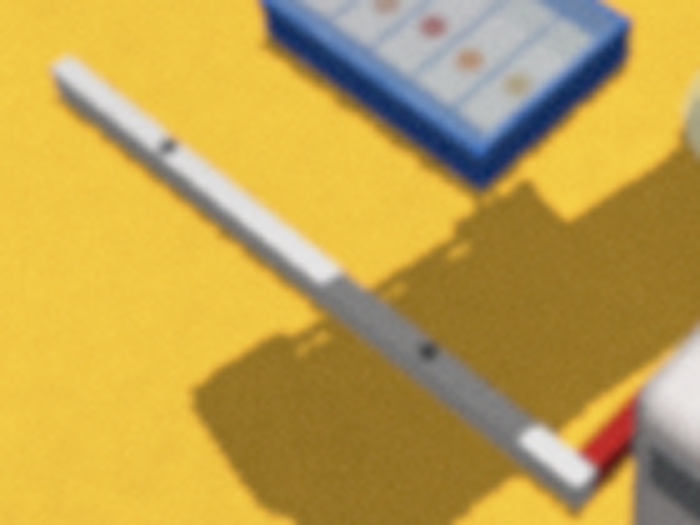

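View pics/sidecrop.png

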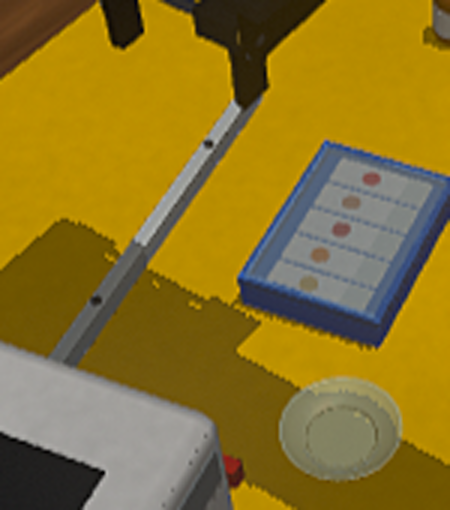

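The target is the case at scene (250,230) and side (256,180). It is 0.61 m from the base; the others are at 0.35 to 0.45 m. The crop shows five slides inside it, beside the rail. Next I'll measure the rail and stop, and look through the wrist camera.

```bash
python3 - <<'E'
from h import *
np.set_printoptions(precision=4,suppress=True)
c=read_camera("scene")
P=np.array([[70,58],[340,272],[535,428],[592,470]])/5+[160,225]
print("inner top",cast(c,P,.02)[:,:2])
P=np.array([[55,85],[320,288],[575,488]])/5+[160,225]
print("outer top",cast(c,P,.02)[:,:2])
c=read_camera("side")
P=np.array([[208,170],[134,242],[50,360],[75,362]])/3+[140,100]
P=np.array([[262,95],[150,245],[75,362]])/3+[140,100]
print("side inner bottom",cast(c,P,.0)[:,:2])
o=get_obs();c=read_camera("wrist");cv2.imwrite("pics/w0.png",c["color"]);print(pose(c,o),c["fov_y"],c["cx"],c["cy"])
for x in ([.69,.146,0],[.6,-.085,.03]): print(proj(c,x,o))
E
```

```text
inner top [[ 0.7558 -0.1739]
 [ 0.7201  0.0103]
 [ 0.698   0.1266]
 [ 0.691   0.1569]]
outer top [[ 0.7697 -0.1634]
 [ 0.7318  0.0119]
 [ 0.7016  0.1591]]
side inner bottom [[ 0.7584 -0.184 ]
 [ 0.7284 -0.007 ]
 [ 0.7011  0.1061]]
[[ 1.      0.0004  0.0016  0.6507]
 [-0.0008  0.9526  0.3041  0.0843]
 [-0.0014 -0.3041  0.9526  0.3837]
 [ 0.      0.      0.      1.    ]] 61.18936588759408 275.1345801681841 210.83771233205636
[[315.8543  31.0589]]
[[229.3463 259.9299]]
```

View pics/w0.png

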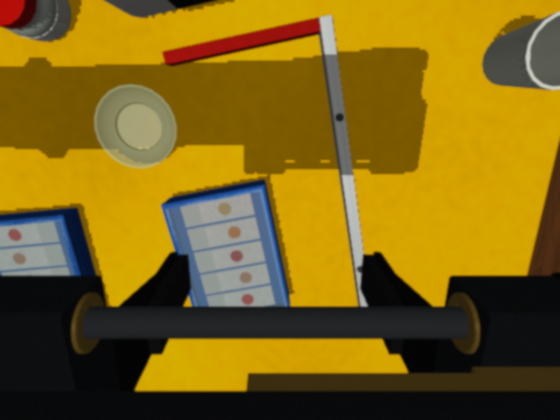

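The wrist view shows the case top with near-stop corners at (165,205) and (266,184). The rail's inner edge runs from (320,24) to (358,300), the red stop's face from (165,64) to (320,30), and the dish is at (136,125).

```bash
cat > meas.py <<'E'
from h import *
np.set_printoptions(precision=4,suppress=True)
def line(xy):
    vx,vy,x,y=cv2.fitLine(np.float32(xy),cv2.DIST_HUBER,0,.01,.01).ravel();return np.array([x,y]),np.array([vx,vy])
E
python3 - <<'E'
from meas import *
o=get_obs();c=read_camera("wrist");im=c["color"];hsv=cv2.cvtColor(im,cv2.COLOR_BGR2HSV)
# rail: low saturation; leftmost pixel per row
lo=[];
for r in range(50,250,5):
    row=np.where(hsv[r,300:380,1]<90)[0]
    if len(row): lo.append((300+row[0],r,row[-1]-row[0]+1))
lo=np.array(lo);print(lo[::6])
for z in (0,.02):
    x=cast(c,lo[:,:2],z,o)[:,:2];p,d=line(x);print("rail inner z",z,p,d,np.degrees(np.arctan2(-d[0]*np.sign(d[1]),abs(d[1]))))
red=cv2.inRange(hsv,(0,150,60),(8,255,255))|cv2.inRange(hsv,(172,150,60),(180,255,255))
st=[(u,np.where(red[:,u])[0].max()) for u in range(175,312,4)]
tp=[(u,np.where(red[:,u])[0].min()) for u in range(175,312,4)]
x=cast(c,st,0,o)[:,:2];p2,d2=line(x);print("stop bottom",p2,d2,np.degrees(np.arctan2(d2[1]*np.sign(d2[0]),abs(d2[0]))))
x=cast(c,tp,.02,o)[:,:2];print("stop back top",line(x))
x=cast(c,lo[:,:2],.02,o)[:,:2];p,d=line(x)
t=np.linalg.solve(np.c_[d,-d2],p2-p);print("corner",p+d*t[0])
k=[k for k in blobs(blue(im)) if 150<cv2.moments(k)['m10']/cv2.moments(k)['m00']<300]
for q in k:
    a=cv2.approxPolyDP(cv2.convexHull(q),3,True)[:,0];print(np.c_[a,cast(c,a,.03,o)[:,:2],cast(c,a,0,o)[:,:2]])
E
```

```text
[[322  50  15]
 [326  80  14]
 [331 110  13]
 [335 140  13]
 [340 170  12]
 [344 200  13]
 [348 230  12]]
rail inner z 0 [0.7163 0.03  ] [ 0.195  -0.9808] 11.24425
rail inner z 0.02 [0.7129 0.0328] [ 0.195  -0.9808] 11.244286
stop bottom [0.6183 0.1307] [0.9806 0.1958] 11.291577
stop back top (array([0.6203, 0.1395], dtype=float32), array([0.9815, 0.1912], dtype=float32))
corner [0.6906 0.1451]
[[263.     181.       0.6379   0.0032   0.6369  -0.0037]
 [288.     307.       0.6649  -0.1443   0.6661  -0.1636]
 [200.     306.       0.5642  -0.1429   0.5569  -0.1622]
 [176.     253.       0.5424  -0.0768   0.5332  -0.0904]
 [162.     205.       0.5325  -0.0223   0.5225  -0.0313]
 [176.     197.       0.5478  -0.0136   0.5391  -0.0219]]
```

```bash
cat >> meas.py <<'E'
C=np.array([.692,.1455]);a=np.radians(11.27);EX=np.array([np.cos(a),np.sin(a)]);EY=np.array([-EX[1],EX[0]])
def W(x,y): return C+x*EX+y*EY
def L(p): p=np.asarray(p)[...,:2]-C;return np.stack([p@EX,p@EY],-1)*1e3
E
python3 - <<'E'
from meas import *
o=get_obs();c=read_camera("wrist");print("dish",L(cast(c,[136,125],.008,o)))
c=read_camera("side")
for n,uv,z in (("amber base",[291,113],0),("green base",[322,131],0),("tin",[357,136],.01),("tincap",[357,125],.035),("case2",[351,214],.02),("jar",[254,292],.065)): x=cast(c,uv,z);print(n,x,L(x))
print("case2 corners",L(cast(c,[[388,196],[360,254],[312,227],[341,178]],.015)))
print("case c",L([.5978,-.0881]))
for q in ((-.225,-.211),(-.138,-.211),(-.055,-.211),(-.05,-.33),(-.05,-.165)): print(q,W(*q))
E
```

```text
dish [[-198.8459  -50.2603]]
amber base [[ 0.6651 -0.3298  0.    ]] [[-119.3212 -460.9124]]
green base [[ 0.5647 -0.3159  0.    ]] [[-214.9787 -427.6581]]
tin [[ 0.4802 -0.338   0.01  ]] [[-302.2297 -432.8302]]
tincap [[ 0.4883 -0.3466  0.035 ]] [[-295.9648 -442.755 ]]
case2 [[ 0.3766 -0.1123  0.02  ]] [[-359.7018 -191.1976]]
jar [[0.4244 0.1656 0.065 ]] [[-258.5144   71.9632]]
case2 corners [[-418.9433 -272.5827]
 [-404.6433 -106.6612]
 [-294.7563 -132.3539]
 [-308.8013 -283.6019]]
case c [-138.0366 -210.6858]
(-0.225, -0.211) [ 0.5126 -0.1054]
(-0.138, -0.211) [ 0.5979 -0.0884]
(-0.055, -0.211) [ 0.6793 -0.0722]
(-0.05, -0.33) [ 0.7075 -0.1879]
(-0.05, -0.165) [ 0.6752 -0.0261]
```

Call:
drive_tool --rows '[0,0,0,0,0,0.175,1,0,0,0,0,0,0.175,1,0,0,0,0,0,0.175,1,0,0,0,0,0,0.175,1,0,0,0,0,0,0.175,1]'

```text
time_s: 1.12
tool_pos: [0.65, 0.0, 0.4048]
tool_rot: [180.0, -0.0, 39.5]
force: [0.5, 0.5, 0.5]
grip_width: 0.0875
grasp_force: 0.0
```

Call:
drive_tool --rows '[0,0,0.02,0,0,0.1665,1,0,0,0.02,0,0,0.1665,1,0,0,0.02,0,0,0.1665,1,-0.04,0.019,0,0,0,0,1,-0.04,0.019,0,0,0,0,1]'

```text
time_s: 1.75
tool_pos: [0.5782, -0.0532, 0.3441]
tool_rot: [180.0, 0.1, 11.3]
force: [0.5, -0.3, 0.3]
grip_width: 0.0869
grasp_force: 0.0
```

Call:
drive_tool --rows '[-0.04,0.019,0,0,0,0,1,-0.04,0.019,0,0,0,0,1,0,0,0.04,0,0,0,1,0,0,0.03,0,0,0,1,0,0,0,0,0,0,1]'

```text
time_s: 2.38
tool_pos: [0.5067, -0.1056, 0.2729]
tool_rot: [-179.9, 0.3, 11.2]
force: [-0.4, 1.1, -0.9]
grip_width: 0.0868
grasp_force: 0.0
```

```bash
python3 - <<'E'
from meas import *
o=get_obs();print(o["tool_pos"],o["tool_rot"],L(o["tool_pos"]))
c=read_camera("wrist");cv2.imwrite("pics/w1.png",c["color"])
for q in ((-.083,-.136),(-.193,-.136),(-.083,-.286),(-.193,-.286)): print(q,proj(c,[*W(*q),.03],o))
print(proj(c,[*W(-.235,-.167),.0],o),proj(c,[*W(0,-.1),.0],o))
E
```

```text
[ 0.5067 -0.1056  0.2729] [-179.9202    0.256    11.2432] [-230.7583 -210.0425]
(-0.083, -0.136) [[138.5242 -26.9784]]
(-0.193, -0.136) [[159.3252 173.4695]]
(-0.083, -0.286) [[416.64   -27.5457]]
(-0.193, -0.286) [[395.5281 173.2438]]
[[218.6452 220.0177]] [[  74.8009 -184.2641]]
```

View pics/w1.png

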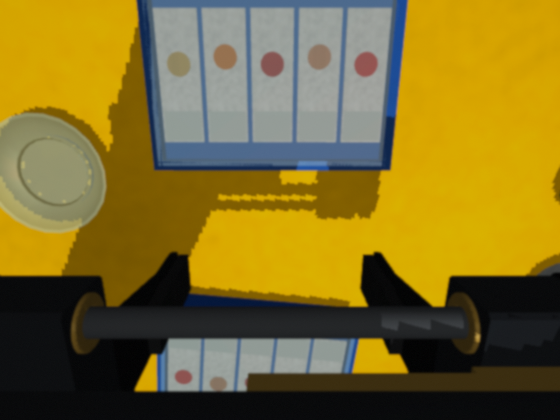

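The wrist view shows the case's near edge at row 168 (columns 157 to 390), parallel to the fingers. The dish at (55,170) and the second case below row 295 are both clear. I'll go down and push.

Call:
drive_tool --rows '[0,0,0.04,0,0,0,1,0,0,0.028,0,0,0,1,0,0,0.01,0,0,0,1,0.01,0,0,0,0,0,1,0.01,0,0,0,0,0,1]'

```text
time_s: 3.05
tool_pos: [0.5294, -0.1018, 0.1986]
tool_rot: [179.9, -0.2, 11.3]
force: [-0.1, 0.3, 0.3]
grip_width: 0.0869
grasp_force: 0.0
```

Call:
drive_tool --rows '[0.005,0,0,0,0,0,1,0.005,0,0,0,0,0,1,0.005,0,0,0,0,0,1,0.005,0,0,0,0,0,1,0.005,0,0,0,0,0,1]'

```text
time_s: 3.68
tool_pos: [0.5518, -0.0973, 0.1967]
tool_rot: [-180.0, 0.1, 11.2]
force: [-5.0, -0.3, 3.0]
grip_width: 0.0871
grasp_force: 2.2
```

Call:
drive_tool --rows '[0.006,0,0,0,0,0,1,0.006,0,0,0,0,0,1,0.006,0,0,0,0,0,1,0.006,0,0,0,0,0,1,0.006,0,0,0,0,0,1]'

```text
time_s: 4.3
tool_pos: [0.5819, -0.091, 0.1967]
tool_rot: [-180.0, -0.0, 11.3]
force: [-3.9, -1.3, 1.8]
grip_width: 0.0869
grasp_force: 2.0
```

Call:
drive_tool --rows '[0.005,0,0,0,0,0,1,0.005,0,0,0,0,0,1,0.005,0,0,0,0,0,1,0.005,0,0,0,0,0,1,0,0,0,0,0,0,1]'

```text
time_s: 4.92
tool_pos: [0.602, -0.0869, 0.1969]
tool_rot: [180.0, -0.1, 11.3]
force: [-1.2, 0.1, -0.9]
grip_width: 0.0869
grasp_force: 0.2
```

```bash
python3 - <<'E'
from meas import *
o=get_obs();print(o["tool_pos"],o["tool_rot"],L(o["tool_pos"]),o["force"])
s=read_camera("scene")["color"];w=read_camera("wrist")["color"]
cv2.imwrite("pics/w2.png",np.hstack([cv2.resize(s[170:340,130:320],(400,358),interpolation=cv2.INTER_CUBIC),cv2.resize(w,(400,300))[:, :] if 0 else cv2.copyMakeBorder(cv2.resize(w,(400,300)),0,58,0,0,cv2.BORDER_CONSTANT)]))
E
```

```text
[ 0.602  -0.0869  0.1969] [179.9816  -0.1238  11.2647] [-133.7123 -210.303 ] [-1.1837  0.057  -0.9372]
```

View pics/w2.png

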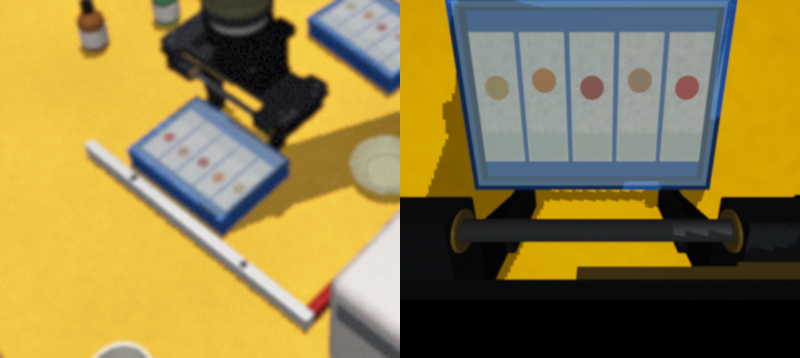

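The case is tracking straight, parallel to the rail with a small gap left at (200,215) in the left panel. I'll keep pushing slowly until the force rises.

Call:
drive_tool --rows '[0.003,0,0,0,0,0,1,0.003,0,0,0,0,0,1,0.003,0,0,0,0,0,1,0,0,0,0,0,0,1]'

```text
time_s: 5.52
tool_pos: [0.6102, -0.0855, 0.1968]
tool_rot: [180.0, -0.0, 11.2]
force: [-3.2, -0.3, 2.2]
grip_width: 0.087
grasp_force: 1.5
```

Call:
drive_tool --rows '[0.002,0,0,0,0,0,1,0.002,0,0,0,0,0,1]'

```text
time_s: 5.78
tool_pos: [0.6137, -0.0848, 0.1968]
tool_rot: [180.0, 0.0, 11.2]
force: [-10.5, -1.8, 5.4]
grip_width: 0.0872
grasp_force: 5.0
```

Call:
drive_tool --rows '[0.0015,0,0,0,0,0,1]'

```text
time_s: 5.9
tool_pos: [0.6143, -0.0848, 0.1967]
tool_rot: [-180.0, 0.2, 11.2]
force: [-10.9, -1.4, 7.8]
grip_width: 0.087
grasp_force: 5.5
```

Call:
drive_tool --rows '[0.0015,0,0,0,0,0,1,0.0015,0,0,0,0,0,1,0,0,0,0,0,0,1]'

```text
time_s: 6.28
tool_pos: [0.6154, -0.0848, 0.1964]
tool_rot: [-179.9, 0.6, 11.2]
force: [-15.3, -2.2, 12.3]
grip_width: 0.0869
grasp_force: 8.0
```

```bash
python3 - <<'E'
from meas import *
o=get_obs();print(o["tool_pos"],o["tool_rot"],L(o["tool_pos"]),o["force"],o["wrist_torque"])
E
```

```text
[ 0.6154 -0.0848  0.1964] [-179.9078    0.5654   11.2027] [-120.1169 -210.921 ] [-15.2946  -2.2299  12.3452] [-0.2538  3.5135  0.0798]
```

The case is flat on the rail, with force rising on both fingers and the yaw unchanged. I'll back off, raise the tool, go round to the -y end, turn 90° and part-close the fingers.

Call:
drive_tool --rows '[-0.01,0,0,0,0,0,1,-0.02,0,0,0,0,0,1,0,0,-0.05,0,0,0,1,0,0,-0.05,0,0,0,1,0.03,0.042,0,0,0,-0.1745,0.15]'

```text
time_s: 6.9
tool_pos: [0.629, -0.1215, 0.3035]
tool_rot: [179.8, -0.8, 21.8]
force: [2.0, -0.1, 1.4]
grip_width: 0.0827
grasp_force: 0.0
```

```bash
python3 - <<'E'
from meas import *
o=get_obs();print(o["tool_pos"],o["tool_rot"],L(o["tool_pos"]))
c=read_camera("scene");im=c["color"];k=max(blobs(blue(im)[170:340,130:320]),key=lambda k:-abs(cv2.moments(k)['m01']/cv2.moments(k)['m00']-70))
a=cv2.approxPolyDP(cv2.convexHull(k+[130,170]),3,True)[:,0];print(np.c_[a,L(cast(c,a,.03)),L(cast(c,a,0))])
d=np.array(W(-.055,-.335))-o["tool_pos"][:2];print(d)
E
```

```text
[ 0.629  -0.1215  0.3035] [179.8066  -0.7691  21.8489] [-113.9819 -249.538 ]
[[ 262.      255.      -93.597  -121.2655 -109.7797 -137.1589]
 [ 233.      280.       -0.8351 -123.2049  -13.5865 -139.17  ]
 [ 188.      243.       -4.6975 -277.6905  -17.5918 -299.3701]
 [ 195.      238.      -25.8117 -276.6785  -39.487  -298.3207]
 [ 259.      247.     -106.2798 -142.4168 -122.9317 -159.0925]]
[ 0.0745 -0.0723]
```

Call:
drive_tool --rows '[0,0,0,0,0,-0.1745,0.15,0,0,0,0,0,-0.1745,0.15,0,0,0,0,0,-0.1745,0.15,0,0,0,0,0,-0.1745,0.15,0,0,0,0,0,-0.1745,0.15]'

```text
time_s: 7.58
tool_pos: [0.6272, -0.1245, 0.2966]
tool_rot: [179.8, -0.1, 71.6]
force: [-0.1, -0.8, -0.1]
grip_width: 0.0504
grasp_force: 0.0
```

Call:
drive_tool --rows '[0,0,0,0,0,-0.1745,0.15,0,0,0,0,0,-0.1745,0.15,0,0,0,0,0,-0.1745,0.15,-0.045,0.03,0,0,0,0,0.15,-0.04,0.029,0,0,0,0,0.15]'

```text
time_s: 8.2
tool_pos: [0.7024, -0.1974, 0.297]
tool_rot: [179.8, 0.1, 101.2]
force: [-0.8, -0.9, 1.2]
grip_width: 0.0502
grasp_force: 0.0
```

Call:
drive_tool --rows '[0,0,0,0,0,0,0.15,0,0,0,0,0,0,0.15]'

```text
time_s: 8.45
tool_pos: [0.7011, -0.1962, 0.296]
tool_rot: [180.0, -0.1, 101.2]
force: [0.3, -0.3, 0.7]
grip_width: 0.0502
grasp_force: 0.0
```

```bash
python3 - <<'E'
from meas import *
o=get_obs();print(o["tool_pos"],o["tool_rot"],L(o["tool_pos"]),o["grip_width"])
c=read_camera("wrist");cv2.imwrite("pics/w3.png",c["color"])
print(proj(c,[[*W(-.11,-.286),.0],[*W(0,-.286),0],[*W(0,-.0),0]],o))
E
```

```text
[ 0.7011 -0.1962  0.296 ] [179.9588  -0.062  101.233 ] [ -57.8061 -336.8505] 0.05018457315827239
[[ 206.0526  143.6161]
 [ 349.3647  143.4016]
 [ 383.1277 -408.5574]]
```

View pics/w3.png

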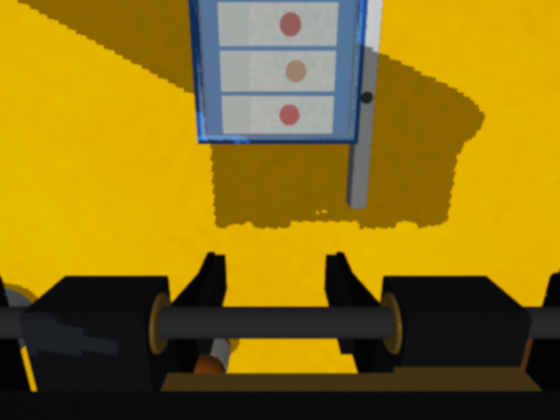

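The wrist view shows the case's end face at row 143 (columns 198 to 357), snug beside the rail. The fingers line up with it and the amber bottle at (210,365) is well behind. I'll go down and approach.

Call:
drive_tool --rows '[0,0,0.05,0,0,0,0.15,0,0,0.04,0,0,0,0.15,0,0,0.01,0,0,0,0.15,0.015,0,0,0,0,0,0.15,0.015,0,0,0,0,0,0.15]'

```text
time_s: 9.12
tool_pos: [0.6958, -0.1659, 0.1994]
tool_rot: [179.8, 0.0, 101.3]
force: [0.2, -0.2, 0.8]
grip_width: 0.0503
grasp_force: 0.0
```

Call:
drive_tool --rows '[0.005,0,0,0,0,0,0.15,0.005,0,0,0,0,0,0.15,0.005,0,0,0,0,0,0.15,0.005,0,0,0,0,0,0.15,0.005,0,0,0,0,0,0.15]'

```text
time_s: 9.75
tool_pos: [0.6903, -0.1446, 0.1975]
tool_rot: [179.9, 0.1, 101.1]
force: [1.4, -4.0, 1.4]
grip_width: 0.0502
grasp_force: 2.1
```

Call:
drive_tool --rows '[0.006,0.0003,0,0,0,0,0.15,0.006,0.0003,0,0,0,0,0.15,0.006,0.0003,0,0,0,0,0.15,0.006,0.0003,0,0,0,0,0.15,0.006,0.0003,0,0,0,0,0.15]'

```text
time_s: 10.38
tool_pos: [0.6853, -0.1154, 0.1973]
tool_rot: [-179.9, 0.2, 101.1]
force: [-1.4, -7.8, 4.3]
grip_width: 0.0502
grasp_force: 3.6
```

```bash
cat > st.py <<'E'
from meas import *
o=get_obs();print(o["tool_pos"],o["tool_rot"],L(o["tool_pos"]),"F local",o["force"][:2]@EX,o["force"][:2]@EY,o["force"][2],o["wrist_torque"])
c=read_camera("wrist");m=blue(c["color"]);u=[(x,np.where(m[:,x])[0]) for x in range(180,380,10)]
hsv=cv2.cvtColor(c["color"],cv2.COLOR_BGR2HSV)
r=[]
for v in range(10,110,10):
    q=np.where(m[v,250:450])[0]
    if len(q): e=250+q.max(); y=cv2.inRange(hsv[v:v+1,e:e+40],(18,120,40),(35,255,255))[0]; g=np.where(y>0)[0]; r.append((v,e,g[:1].tolist()))
print(r)
x=[(e,v) for v,e,_ in r if e<440]
if len(x)>4: print("right edge local z.03",L(cast(c,x,.03,o))[[0,-1]])
E
python3 st.py
```

```text
[ 0.6853 -0.1154  0.1973] [-179.9126    0.194   101.1475] [ -57.6043 -254.5883] F local -2.908355152854692 -7.406856440117242 4.34402313794334 [-1.6278  0.3556  0.0911]
[(10, np.int64(428), [22]), (20, np.int64(427), [22]), (30, np.int64(426), [21]), (40, np.int64(425), [21]), (50, np.int64(424), [21]), (60, np.int64(423), [20]), (70, np.int64(422), [20]), (80, np.int64(420), [21]), (90, np.int64(419), [20]), (100, np.int64(418), [20])]
right edge local z.03 [[  -0.9399 -140.6547]
 [  -0.8091 -172.0954]]
```

The case is still flush: its edge lies within 1 mm of the rail and parallel to it. Carrying on.

Call:
drive_tool --rows '[0.006,0.0002,0,0,0,0,0.15,0.006,0.0002,0,0,0,0,0.15,0.006,0.0002,0,0,0,0,0.15,0.006,0.0002,0,0,0,0,0.15,0.006,0.0002,0,0,0,0,0.15]'

```text
time_s: 11.05
tool_pos: [0.6801, -0.0862, 0.197]
tool_rot: [-179.8, 0.2, 101.1]
force: [-1.2, -7.7, 4.4]
grip_width: 0.05
grasp_force: 3.6
```

Call:
drive_tool --rows '[0.006,0.0002,0,0,0,0,0.15,0.006,0.0002,0,0,0,0,0.15,0.006,0.0002,0,0,0,0,0.15,0.006,0.0002,0,0,0,0,0.15,0.006,0.0002,0,0,0,0,0.15]'

```text
time_s: 11.68
tool_pos: [0.675, -0.056, 0.1965]
tool_rot: [-179.8, 0.1, 101.2]
force: [-2.6, -6.7, 3.1]
grip_width: 0.0503
grasp_force: 3.3
```

Call:
drive_tool --rows '[0.005,0.0002,0,0,0,0,0.15,0.005,0.0002,0,0,0,0,0.15,0.005,0.0002,0,0,0,0,0.15,0.004,0,0,0,0,0,0.15]'

```text
time_s: 12.18
tool_pos: [0.6718, -0.037, 0.1963]
tool_rot: [-179.8, 0.1, 101.2]
force: [-2.1, -7.0, 4.1]
grip_width: 0.0501
grasp_force: 3.2
```

```bash
python3 st.py
```

```text
[ 0.6718 -0.037   0.1963] [-179.7561    0.1263  101.1651] [ -55.514  -175.0649] F local -3.4626725689261515 -6.451239142513745 4.106531816905678 [-1.5421  0.5346  0.0145]
[(10, np.int64(426), [22]), (20, np.int64(424), [22]), (30, np.int64(423), [22]), (40, np.int64(422), [22]), (50, np.int64(421), [21]), (60, np.int64(420), [21]), (70, np.int64(420), [20]), (80, np.int64(419), [19]), (90, np.int64(416), [21]), (100, np.int64(415), [21])]
right edge local z.03 [[ -0.4715 -61.1354]
 [ -0.7897 -92.3433]]
```

Call:
drive_tool --rows '[0.003,0,0,0,0,0,0.15,0.003,0,0,0,0,0,0.15,0.003,0,0,0,0,0,0.15]'

```text
time_s: 12.6
tool_pos: [0.6701, -0.0281, 0.1962]
tool_rot: [-179.8, 0.1, 101.2]
force: [-2.5, -6.2, 2.2]
grip_width: 0.0503
grasp_force: 3.0
```

Call:
drive_tool --rows '[0.002,0,0,0,0,0,0.15,0.002,0,0,0,0,0,0.15]'

```text
time_s: 12.85
tool_pos: [0.6694, -0.0249, 0.1962]
tool_rot: [-179.8, 0.2, 101.2]
force: [-1.4, -8.7, 1.0]
grip_width: 0.0502
grasp_force: 4.6
```

Call:
drive_tool --rows '[0.0015,0,0,0,0,0,0.15]'

```text
time_s: 12.98
tool_pos: [0.6693, -0.0246, 0.1962]
tool_rot: [-179.8, 0.3, 101.1]
force: [0.1, -11.6, 1.2]
grip_width: 0.05
grasp_force: 5.4
```

Call:
drive_tool --rows '[0.0015,0,0,0,0,0,0.15,0.0015,0,0,0,0,0,0.15,0,0,0,0,0,0,0.15]'

```text
time_s: 13.35
tool_pos: [0.6691, -0.024, 0.1963]
tool_rot: [-179.8, 0.5, 101.0]
force: [1.5, -14.0, 0.6]
grip_width: 0.0503
grasp_force: 6.7
```

```bash
python3 st.py
```

```text
[ 0.6691 -0.024   0.1963] [-179.8316    0.4732  101.05  ] [ -55.6235 -161.797 ] F local -1.2653739397375074 -14.066525293836907 0.5657835884277373 [-3.0563 -0.1112  0.284 ]
[(10, np.int64(425), [22]), (20, np.int64(424), [22]), (30, np.int64(423), [22]), (40, np.int64(422), [21]), (50, np.int64(421), [21]), (60, np.int64(420), [21]), (70, np.int64(418), [21]), (80, np.int64(417), [21]), (90, np.int64(416), [21]), (100, np.int64(416), [20])]
right edge local z.03 [[ -0.7199 -49.0965]
 [ -0.2793 -80.1842]]
```

The case is home on the stop, with force rising and no more motion. I'll back off, raise the tool and check.

Call:
drive_tool --rows '[-0.005,0,0,0,0,0,0.15,-0.03,0,0,0,0,0,0.15,0,0,-0.06,0,0,0,0.15,0,0,-0.06,0,0,0,0.15,0.03,0,-0.06,0,0,0,0.15]'

```text
time_s: 14.02
tool_pos: [0.6704, -0.0258, 0.3739]
tool_rot: [-179.9, -0.1, 101.0]
force: [0.8, 0.0, -0.3]
grip_width: 0.0501
grasp_force: 0.0
```

Call:
drive_tool --rows '[0.04,0,0,0,0,0,0.15,0.04,0,0,0,0,0,0.15,0,0,0,0,0,0,0.15,0,0,0,0,0,0,0.15]'

```text
time_s: 14.52
tool_pos: [0.6549, 0.0544, 0.372]
tool_rot: [-179.9, -0.0, 101.3]
force: [0.8, -0.2, -0.8]
grip_width: 0.0501
grasp_force: 0.0
```

```bash
python3 - <<'E'
from meas import *
o=get_obs();print(L(o["tool_pos"]),o["tool_pos"])
c=read_camera("wrist");s=read_camera("side")["color"]
cv2.imwrite("pics/w4.png",np.hstack([cv2.resize(c["color"],(400,300)),cv2.resize(s,(400,300))]))
E
```

```text
[-54.2046 -82.1228] [0.6549 0.0544 0.372 ]
```

View pics/w4.png

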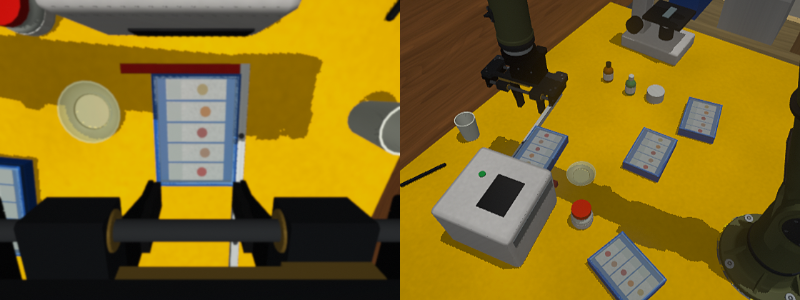

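The case sits in the corner, snug to the red stop (row 72) and the rail (column 240), and the other things haven't moved. One numeric check of the gaps.

```bash
python3 - <<'E'
from meas import *
o=get_obs();c=read_camera("wrist");im=c["color"];m=blue(im)
b=[k for k in blobs(m,1500) if 200<k[:,0,0].mean()<350]
k=max(b,key=cv2.contourArea)[:,0];print(k.min(0),k.max(0))
R=[(k[abs(k[:,1]-v)<1][:,0].max(),v) for v in range(120,240,10)]
T=[(u,k[abs(k[:,0]-u)<1][:,1].min()) for u in range(225,325,10)]
B=[(u,k[abs(k[:,0]-u)<1][:,1].max()) for u in range(235,315,10)]
Lf=[(k[abs(k[:,1]-v)<1][:,0].min(),v) for v in range(120,240,10)]
for n,q,z in (("right",R,.03),("top",T,.03),("left",Lf,.03),("bot",B,.03)):
    l=L(cast(c,q,z,o));i=1 if n in("right","left") else 0;f=np.polyfit(l[:,i],l[:,1-i],1);print(n,l[:,1-i].mean(),"slope deg",np.degrees(np.arctan(f[0])))
for v in (120,180,230): print(im[v,R[0][0]-6:R[0][0]+22:2].tolist())
print(im[T[5][1]-16:T[5][1]+6:2,T[5][0]].tolist())
E
```

```text
[212 101] [336 257]
right -1.170861360178143 slope deg 0.11627429589620264
top -2.7895631466748165 slope deg -0.17137143239482705
left -108.64199090410006 slope deg -0.09249131202198908
bot -150.5385350221697 slope deg -0.12403102450655806
[[136, 111, 88], [137, 108, 82], [104, 66, 42], [93, 58, 39], [113, 109, 104], [117, 119, 116], [116, 118, 115], [116, 118, 114], [116, 119, 116], [85, 108, 119], [11, 99, 134], [0, 102, 138], [0, 102, 138], [0, 102, 139]]
[[134, 103, 77], [97, 58, 33], [102, 84, 75], [119, 119, 117], [116, 118, 116], [115, 117, 114], [116, 119, 116], [97, 113, 118], [29, 101, 132], [0, 99, 135], [0, 98, 135], [0, 98, 135], [0, 100, 135], [0, 100, 136]]
[[161, 97, 56], [192, 174, 160], [213, 215, 211], [207, 210, 206], [206, 210, 206], [202, 208, 206], [118, 181, 208], [0, 178, 227], [0, 178, 228], [0, 179, 229], [0, 180, 229], [0, 179, 228], [0, 179, 229], [0, 178, 229]]
[[0, 95, 137], [6, 38, 101], [7, 11, 91], [9, 11, 91], [9, 12, 91], [8, 12, 90], [8, 11, 89], [21, 15, 78], [70, 36, 34], [102, 65, 42], [142, 113, 90]]
```

There are no table pixels between the case and either stop, and it is square to within 0.2°. Handing in.

```bash
python3 -c "
from cell import *
print(sign_off())"
```

```text
the job is handed in; nothing more can be done
None
```

The blue slide case was pushed flat onto the rail, then along it to the red stop; it rests there square to about 0.2° with no visible gap, the arm is clear, nothing else appears to have moved, and I handed it in at about 15 s.

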